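Level a rack deck and hold the spirit level down

ROBOT

A 6-joint arm with a two-finger parallel gripper is mounted at the origin on the work surface. World frame = base frame: x ahead of the robot, y to its left, z up, the work surface at z = 0. Lengths are in m, angles in degrees, forces in N, time in s.
With the tool pointing down it reaches from about 0.25 to 0.725 m from the base axis. Payload 9.7 kg.
Tool frame: the origin (TCP) lies midway between the tips of the shut fingers; the grasp point (between the pads) lies bot.grasp_offset behind it (bot.grasp_offset is the distance from the TCP to the grasp point, in m); x points along the fingers, y is the direction in which the jaws open and shut, and the axes are right-handed (so a half turn about x gives the same grasp; the last joint's range is limited). The gripper opens to 85 mm and grips with 20 to 120 N. Pads are 22 mm wide; open, the fingers measure 114 mm over their backs; the gripper's body (76 mm by 85 mm) begins 54 mm behind the grasp point. The pads swing forward as they close: fully open they stand 13 mm farther back than shut.
Start: joints at [-70.474, 4.979, 10.078, 95.1, 0, 90], TCP at [0.184, -0.518, 0.231] pointing down, gripper open.
Joint ranges: [-179.16, 179.16], [-48.56, 103.87], [-65.8, 70.77], [-126.05, 130.52], [-82.76, 87.17], [-180, 180]. Speed limits (degrees/s): [127.2, 127.2, 147.25, 180, 180, 180].

INTERFACE

Orientations are given as [roll, pitch, yaw] about the fixed x, y, z axes, in that order (R = Rz(yaw) Ry(pitch) Rx(roll)).
In Python, from workcell import status, camera, bot gives the robot as it stands.
- The arm moves only by the shell command python3 -m jog 'ROWS' [OPENING] [FORCE]. ROWS is text: rows parted by semicolons, each of 4 numbers parted by spaces: the shift along the tool's x, y, z in mm, then the turn about the tool's x in degrees. A call has exactly 8 rows; each row is the pose to reach, as a shift and turn from the pose commanded when the call began, along the tool's axes at that moment; what a row does not reach only later rows make up. A row lasts 1/8 s, in which the tool goes at most 62.5 mm and 10.7 degrees, less where a joint would pass 70% of its speed; a pose out of reach is approached as far as the arm can. A call with a gripper value outside its range is refused whole. OPENING is the opening, from 0 (shut) to 1 (fully open), set as the call begins (- or left out, the last holds). The fingers move at their own pace and stop on an object; FORCE is the grip in N (left out, the last holds). Time passes only in rows, so rows that repeat a pose let the fingers close, or fill a call up. It gives the time, the measured TCP pose, the force and the opening at its end, in the units of the state.
- status.get_obs(): the state, without advancing time (a new reading comes with each control period).
- camera(name): name is "scene" or "top" or "wrist"; returns a dict with "color" (384x512x3 uint8, red, green, blue), "vfov" (degrees; the focal length in pixels is half the picture's height over the tangent of half this angle, whatever the lens; pixels are square), "cx", "cy" (the principal point, pixels), "rvec" (rotation vector, rad) and "tvec" (3), from world to camera coordinates, as OpenCV has them. Camera axes: x right, y down, z forward; pixel columns grow to the right and rows downward; lengths in m; the calibration is good to about 2 mm. A picture is of the moment at which its call begins. There is no depth.
- bot.job_done(): hands the job in, once; it reports no verdict.
The state is a dict: "time": time; "q": joint angles; "qd": joint speeds; "joint_efforts": joint torques, N m; "ee_pos": TCP position; "tcp_rot": TCP orientation; "wrist_force": force on the tool from outside, world axes, zero at the start; "torque": the same for the moment, N m; "opening": finger opening in m.
Only numpy, scipy, OpenCV 4.12 (cv2) and the standard library are available. Lean on these libraries where they do the work, as an engineer would, in place of code of your own. Each camera call takes 0.05 s, during which the arm holds its last target. There are 200 camera calls.

TASK

Stand the spirit level, vial up, lengthways on the rack deck (pointing from the post end to the levelling foot) and let go of it; then turn the wing head of the levelling foot until the bubble rests between the two lines of the vial. Last, press the level firmly down onto the deck, with roughly 10 to 30 N, and finish while still holding it pressed down, with the bubble still between the lines, so that a colleague can tighten the lock nut. Leave the other parts on the bench where they are.

Things in the scene. Friction and masses are not known exactly. Their poses are not given: they have to be found in the camera images.
- level: Spirit level: aluminium bar 180 long (x) x 28 wide (y) x 40 high, black end caps, 0.28 to 0.41 kg; starts on the bench, vial up. Origin: centre of its underside. The vial is a yellow-green window 68 x 14 mid-top; the top is bare and flat from 39 to 90 mm either side of the middle. Grip it across the 28 mm.
- bubble (a joint): Place of the pale 17 mm long bubble along the level's x, in m: 0 = midway between the two black lines (at -11.5 and +11.5 mm), positive towards the level's +x; it lies between the lines within 3 mm of 0. It runs to the higher end, about 0.344 m per rad of tilt, stops at 24 mm, settles in half a second.
- deck: Galvanised deck with orange beams, 200 wide (x) x 340 long (y), of a low rack base. Origin: on its top, on the tilt axis (its x), mid-width, 30 mm from the fixed +y end, beyond which two grey posts stand 132 mm high. Top runs from y = +30 to -310 mm; the foot comes up at y = -280. The origin stays 85 mm above the bench; the foot end starts 6 to 17 mm too low. Only the foot tilts it.
- foot_head (a point): Middle of the levelling foot's wing head: dark steel bar 46 long (x) x 14 thick (y) x 36 high, upright, centre 123 mm above the bench, on a hub 26 mm across reaching down to 98 mm. It stays at this height as it turns; the level deck lies at 85 mm. Grip the bar across its 14 mm from above.
- foot (a joint): Turn of the levelling foot in rad, growing clockwise seen from above, free between -4 and 4; starts between -0.6 and 0.6. A radian clockwise raises the foot end 5.6 mm (tilt 0.02 rad, bubble about 6.9 mm). It stays where left (friction 0.06 N m). The value for a level deck differs each time (about 1.7 to 2.3): go by the bubble.
- collar: Bystander: dark steel ring 72 mm across, 30 high, lying on the bench; origin under its centre.
- tin: Bystander: grey tin 66 mm across, 75 high; origin under its centre.
- clevis: Bystander: dark steel fork about 105 x 50 x 36 mm; origin under its middle.
There are look-alikes about, which are no part of the job. What is meant by the level is not red, and is the smaller of those in its own colour.

How it is judged (in metres and radians):
On the way, in this order (a step that is already met when the one before it is completed fails the run):
1. the level stands lengthways on the deck, at rest and let go (angle between the x axis of level and the y axis of deck, either way round below 0.2 rad and angle between level's own z axis and vertical below 0.12 rad and x of level in the frame of deck between -0.085 and 0.085 m and y of level in the frame of deck between -0.23 and -0.05 m and z of level in the frame of deck between -0.006 and 0.006 m and contact force between the fingers and level below 0.1 N and contact force between level and deck above 1 N and linear speed of level below 0.02 m/s), for 0.5 s.
2. the foot is turned until the untouched level shows its bubble between the lines (all of step 1 and value of joint bubble between -0.003 and 0.003 m and angle between deck's own z axis and vertical below 0.011 rad), for 0.4 s.
At the end, for the whole second after the job is handed in: Level flat on the deck, within 0.2 rad of lengthways, not overhanging; bubble within 3 mm of the middle, deck tilt under 0.011 rad; fingers press on the level with over 5 N and the level on the deck with 8 to 40 N (its weight included) through the last second (angle between the x axis of level and the y axis of deck, either way round below 0.2 rad and angle between level's own z axis and vertical below 0.12 rad and x of level in the frame of deck between -0.085 and 0.085 m and y of level in the frame of deck between -0.23 and -0.05 m and z of level in the frame of deck between -0.006 and 0.006 m and value of joint bubble between -0.003 and 0.003 m and angle between deck's own z axis and vertical below 0.011 rad and contact force between the fingers and level above 5 N and contact force between level and deck between 8 and 40 N and linear speed of level below 0.02 m/s); the arm keeps its last pose, push and grip.
It fails at once if the collar is moved (distance of collar from where it was at the start of the episode above 0.03 m).
It fails at once if the tin is moved (distance of tin from where it was at the start of the episode above 0.03 m).
It fails at once if the clevis is moved (distance of clevis from where it was at the start of the episode above 0.03 m).
It also fails if it takes over 70 s, if anything falls off the work surface, if the arm or the gripper's body presses on something with over 40 N, if the wrist force passes 120 N, or if a joint passes its speed limit or range.

## Working session

There is one attempt and no reset: what is moved stays moved. The work goes in short steps, Python scripts to look and compute and a shell command to move; the robot and the scene stay as the last step left them, time stands still between calls to the robot, and variables do not carry over. Pictures are saved under pics/ and viewed, about 8 in all and at most 12, crops included, and the job is handed in when it is done.

```bash
mkdir -p pics; cat > h.py <<'E'
import numpy as np, cv2
from workcell import status, camera, bot
from scipy.spatial.transform import Rotation as R
def K(c):
    h=c['color'].shape[0]; f=h/2/np.tan(np.radians(c['vfov'])/2)
    return f
def ray(c,u,v,z):
    f=K(c); Rm=cv2.Rodrigues(np.array(c['rvec'],float))[0]; t=np.array(c['tvec'],float).ravel()
    o=-Rm.T@t; d=Rm.T@np.array([(u-c['cx'])/f,(v-c['cy'])/f,1]); return o+d*(z-o[2])/d[2]
def proj(c,p):
    Rm=cv2.Rodrigues(np.array(c['rvec'],float))[0]; q=Rm@np.array(p)+np.array(c['tvec'],float).ravel()
    f=K(c); return f*q[0]/q[2]+c['cx'],f*q[1]/q[2]+c['cy']
def save(c,n): cv2.imwrite('pics/'+n,c['color'][:,:,::-1])
E
python3 - <<'E'
from h import *
import pickle
for n in('top','scene'):
    c=camera(n); pickle.dump(c,open(n+'.pkl','wb')); 
    cv2.imwrite('pics/%s0.png'%n,cv2.resize(c['color'][:,:,::-1],(800,600)))
    print(n,c['vfov'],c['cx'],c['cy'],c['rvec'],c['tvec'])
print(status.get_obs(),bot.grasp_offset)
E
```

```text
top 52.631213039536895 261.19970422947756 192.04081452224122 [ 2.20843891 -2.15588451  0.07718951] [-0.11028192  0.53777163  1.03341416]
scene 46.52561666561093 252.71007843639225 189.46320904134654 [ 0.68657635  2.7029648  -1.01849852] [ 0.532871   -0.06085351  1.35309078]
{'time': 0.1, 'q': array([-7.04744621e+01,  5.00548310e+00,  1.00409764e+01,  9.50977955e+01,
       -2.88843014e-03,  9.00005278e+01]), 'qd': array([-0.01488862, -0.04000229,  0.12058072,  0.01928524,  0.05920382,
       -0.00229356]), 'joint_efforts': array([ 2.15525230e-03, -5.21563697e+01,  4.65652728e+01,  1.59517938e-02,
        6.22091170e-05,  1.57458823e-05]), 'ee_pos': array([ 0.18374996, -0.51820276,  0.23069536]), 'tcp_rot': array([-87.34505129,  89.93763084, 112.17996031]), 'wrist_force': array([ 0.20962182, -0.36352597, -0.16256534]), 'torque': array([ 0.00828556, -0.04299111, -0.01156315]), 'opening': 0.08566350984909309} 0.0187
```

View pics/top0.png

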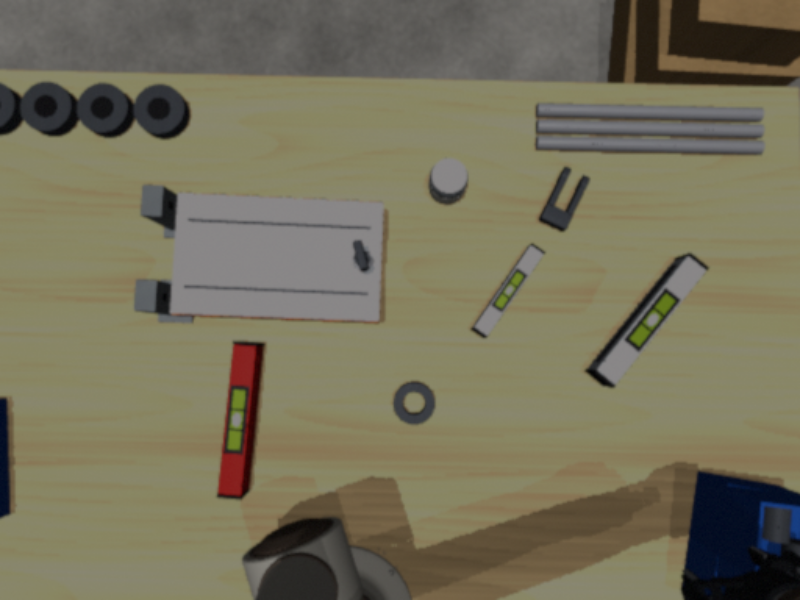

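View pics/scene0.png

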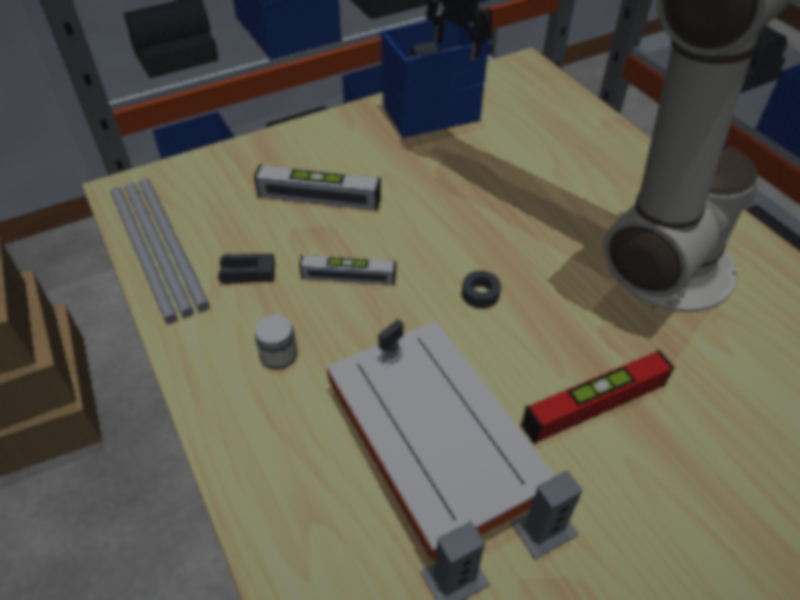

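The top view shows the small silver level at about (509,290), with ends at (538,249) and (480,332). The larger silver and the red levels are decoys. The deck corners are at (175,193), (383,203), (380,322) and (170,314), the wing head is at (361,256), and the tin, clevis and collar are at (448,178), (565,200) and (414,402). The scene view agrees with this layout.

```bash
cat > m.py <<'E'
from h import *
import pickle
c=pickle.load(open('top.pkl','rb')); s=.64
P=lambda u,v,z: ray(c,u*s,v*s,z)
im=c['color']; hsv=cv2.cvtColor(im,cv2.COLOR_RGB2HSV)
m=((hsv[:,:,1]<60)&(hsv[:,:,2]>100)).astype(np.uint8)
n,l,st,ce=cv2.connectedComponentsWithStats(m)
for i in range(1,n):
    if st[i,4]>80: 
        ct,_=cv2.findContours((l==i).astype(np.uint8),0,2); r=cv2.minAreaRect(max(ct,key=len))
        print(ce[i]/s,st[i,4],np.array(r[0])/s,r[1],r[2])
g=((hsv[:,:,0]>28)&(hsv[:,:,0]<48)&(hsv[:,:,1]>150)).astype(np.uint8)
n,l,st,ce=cv2.connectedComponentsWithStats(g)
for i in range(1,n):
    if st[i,4]>20: print('g',ce[i]/s,st[i,4],ray(c,*ce[i],.04))
a=P(538,249,.04);b=P(480,332,.04); print('ends',a,b,np.linalg.norm(a-b),(a+b)/2, np.degrees(np.arctan2(*(a-b)[1::-1])))
for q in((175,193),(170,314)): print('fix',P(*q,.085))
for q in((383,203),(380,322)): print('foot end',P(*q,.073))
print('head',P(361,254,.135))
print('tin',P(448,172,.075),'clev',P(565,200,.03),'collar',P(414,402,.03))
E
python3 m.py
```

```text
[53.96681676 30.57520067] 2554 [91.40625 38.28125] (49.0, 117.0) 90.0
[524.03599164  44.94175627] 4185 [465.625    42.96875] (55.0, 178.0) 90.0
[282.21275253  44.98106061] 99 [282.03125  46.875  ] (14.0, 9.0) 90.0
[242.1062316 113.9091634] 1019 [266.01030827 113.92109394] (21.35881805419922, 110.85527801513672) 83.0887680053711
[659.2689412  109.37350621] 1046 [663.98925781 111.10949516] (160.09381103515625, 9.01999568939209) 1.2730300426483154
[499.3726023  121.60725703] 391 [489.19181824 117.30970144] (61.60673141479492, 11.719733238220215) 12.407418251037598
[650.94431464 134.26466771] 1926 [652.20985413 135.15242338] (145.36924743652344, 19.020809173583984) 1.6365771293640137
[ 33.42053167 138.30599548] 221 [ 35.84558964 135.52390337] (44.38401794433594, 13.581995010375977) 14.03624439239502
[435.11139853 140.65211949] 749 [433.54916573 138.7629509 ] (104.92940521240234, 14.838955879211426) 8.40337085723877
[ 94.09520349 161.71875   ] 86 [ 97.53233194 162.4245882 ] (33.052101135253906, 3.487910270690918) 4.763641834259033
[449.03076711 174.20322848] 453 [448.82817268 173.82817268
[... 3335 characters left out ...]
704 332.89351852] 135 [ 0.49247044 -0.49285928  0.04      ]
g [238.04824561 400.6441886 ] 114 [0.36220483 0.18469102 0.04      ]
g [233.984375   437.70204741] 116 [0.30057698 0.18874403 0.04      ]
ends [ 0.63177486 -0.31761778  0.04      ] [ 0.48741425 -0.22053417  0.04      ] 0.17396900010844107 [ 0.55959456 -0.26907597  0.04      ] -33.92113298487191
fix [0.70343297 0.2915639  0.085     ]
fix [0.50342274 0.28919762 0.085     ]
foot end [ 0.69763158 -0.05169313  0.073     ]
foot end [ 0.49907698 -0.05216492  0.073     ]
head [ 0.60178456 -0.02278301  0.135     ]
tin [ 0.75226348 -0.15893743  0.075     ] clev [ 0.72054367 -0.36592543  0.03      ] collar [ 0.36623369 -0.11150907  0.03      ]
```

```bash
cat >> h.py <<'E'
def go(p,yaw=None):
    """shift in tool axes (mm) and turn about tool x to put TCP at p, tool y at world heading yaw (mod 180 options)"""
    o=status.get_obs(); Rm=R.from_euler('xyz',o['tcp_rot'],degrees=True).as_matrix()
    d=Rm.T@(np.array(p)-o['ee_pos'])*1000
    h=np.degrees(np.arctan2(Rm[1,1],Rm[0,1])); z=Rm[:,2]
    print('t',o['time'],'tcp',o['ee_pos'].round(4),'yhead',h.round(2),'zaxis',z.round(3),'xaxis',Rm[:,0].round(3),'q1,q6',o['q'][[0,5]].round(1),'open',o['opening'],'F',o['wrist_force'].round(1))
    print('shift',d.round(1))
    if yaw is not None: 
        t=-(yaw-h); print('turn cw', (t+180)%360-180, 'or',(t+360)%360-180)
E
python3 -c "
from h import *
go([.560,-.269,.2],56.1)"
```

```text
t 0.1 tcp [ 0.1837 -0.5182  0.2307] yhead -70.47 zaxis [-0.942 -0.334  0.   ] xaxis [-0.     0.001 -1.   ] q1,q6 [-70.5  90. ] open 0.08566350984909309 F [ 0.2 -0.4 -0.2]
shift [  30.8 -109.1 -437.9]
turn cw -126.57498997125765 or 53.42501002874235
```

```bash
python3 -m jog '4 -14 -55 0;8 -27 -110 0;12 -41 -164 0;16 -55 -219 0;20 -68 -274 0;24 -82 -330 0;28 -96 -385 0;31 -109 -438 0' 1 60
python3 -c "
from h import *
go([.560,-.269,.16],56.1)"
```

```text
time: 1.1
ee_pos: [0.5615, -0.2678, 0.1997]
tcp_rot: [-41.2, 90.0, 158.4]
wrist_force: [1.1, -0.1, 0.2]
opening: 0.0854
t 1.1 tcp [ 0.5615 -0.2678  0.1997] yhead -70.46 zaxis [-0.942 -0.335  0.001] xaxis [-0.001  0.    -1.   ] q1,q6 [-25.5 135. ] open 0.0853670427102421 F [ 1.1 -0.1  0.2]
shift [39.7  0.6  1.8]
turn cw -126.55616546633061 or 53.44383453366939
```

```bash
python3 -m jog '5 0 0 -10;10 0 0 -20;15 0 0 -30;20 0 0 -40;25 0 0 -50;30 0 0 -60;35 0 0 -70;40 0 2 -80' 
python3 -m jog '0 0 0 -10;0 0 0 -20;0 0 0 -30;0 0 0 -40;0 0 0 -46.5;0 0 0 -46.5;0 0 0 -46.5;0 0 0 -46.5' 
python3 - <<'E'
from h import *
c=camera('wrist'); 
cv2.imwrite('pics/w1.png',cv2.resize(c['color'][:,:,::-1],(640,480)))
go([.560,-.269,.01],56.1)
a=ray(c,256,192,.04); print(a)
for p in ([.560,-.269,.04],[.6347,-.3192,.04],[.4853,-.2188,.04]): print(np.array(proj(c,p))*1.25)
E
```

```text
time: 2.1
ee_pos: [0.5582, -0.2698, 0.1595]
tcp_rot: [-127.4, 89.9, 152.4]
wrist_force: [0.4, -0.1, -0.5]
opening: 0.0852
time: 3.1
ee_pos: [0.5583, -0.2699, 0.1602]
tcp_rot: [-168.7, 90.0, 157.3]
wrist_force: [-0.2, -0.6, 0.0]
opening: 0.0854
t 3.15 tcp [ 0.5583 -0.2699  0.1602] yhead 55.96 zaxis [ 0.829 -0.56  -0.   ] xaxis [-0.  0. -1.] q1,q6 [-25.8   8.2] open 0.08501042852910246 F [ 0.4  0.2 -0.3]
shift [150.2   1.7   0.9]
turn cw -0.13745468065189925 or 179.8625453193481
[ 0.56332252 -0.27511564  0.04      ]
[324.90901382 230.93578191]
[324.92043254 352.28361609]
[324.89519513  84.0832222 ]
```

View pics/w1.png

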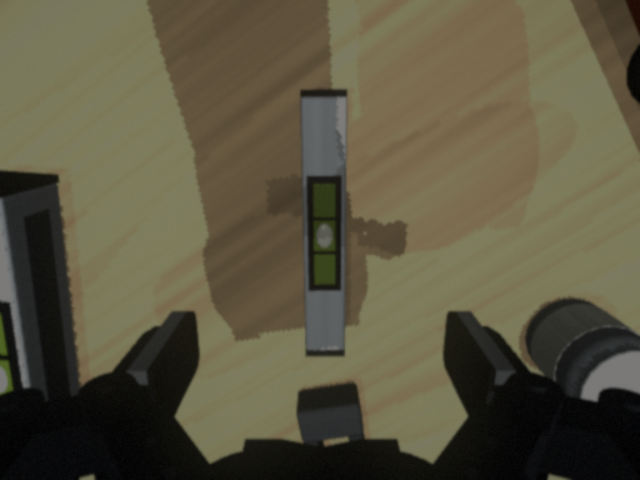

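The wrist view shows the level centred at (324,233) and lined up with the jaws. The clevis at (330,410) and the tin at (600,350) are clear. I'll descend and grip.

```bash
python3 -m jog '25 1 1 0;50 2 1 0;75 2 2 0;100 2 2 0;120 2 2 0;140 2 2 0;150 2 2 0;150 2 2 0' 
python3 -m jog '0 0 0 0;0 0 0 0;0 0 0 0;0 0 0 0;0 0 0 0;0 0 0 0;0 0 0 0;0 0 0 0' 0.1 60
python3 -m jog '-12 0 0 0;-35 0 0 0;-60 0 0 0;-90 0 0 0;-120 0 0 0;-150 0 0 0;-170 0 0 0;-170 0 0 0' 
python3 - <<'E'
from h import *
go([.6015,.150,.18],0)
E
```

```text
time: 4.15
ee_pos: [0.5608, -0.2692, 0.0097]
tcp_rot: [-172.4, 89.9, 153.6]
wrist_force: [0.6, 0.7, 0.4]
opening: 0.0852
time: 5.15
ee_pos: [0.5615, -0.2695, 0.0109]
tcp_rot: [10.9, 89.9, -23.1]
wrist_force: [0.8, 1.2, 6.4]
opening: 0.027
time: 6.15
ee_pos: [0.5615, -0.2696, 0.1818]
tcp_rot: [6.7, 89.9, -27.3]
wrist_force: [0.5, -0.4, -3.6]
opening: 0.0272
t 6.15 tcp [ 0.5615 -0.2696  0.1818] yhead 56.02 zaxis [ 0.829 -0.559  0.002] xaxis [ 0.002 -0.001 -1.   ] q1,q6 [-25.6   8.3] open 0.027172612017871054 F [ 0.5 -0.4 -3.6]
shift [   1.5  370.3 -201.4]
turn cw 56.02290539664705 or -123.97709460335295
```

```bash
python3 -m jog '0 46 -25 8;0 93 -50 16;0 139 -76 24;0 185 -101 32;0 231 -126 40;0 278 -151 48;1 324 -176 56;1 370 -201 57' 
python3 - <<'E'
from h import *
c=camera('top'); cv2.imwrite('pics/t2.png',cv2.resize(c['color'][90:260,60:300,::-1],(720,510)))
c=camera('wrist'); save(c,'w2.png')
go([.6015,.150,.093],-.8)
E
```

```text
time: 7.15
ee_pos: [0.6005, 0.1514, 0.1776]
tcp_rot: [-71.5, 89.9, -162.7]
wrist_force: [-0.4, 0.2, -3.3]
opening: 0.027
t 7.25 tcp [0.6005 0.1543 0.1771] yhead -0.74 zaxis [-0.013 -1.    -0.001] xaxis [-0.003  0.001 -1.   ] q1,q6 [ 14.4 105.1] open 0.027024179475378142 F [-1.   0.1 -2.9]
shift [84.1  1.3  4.4]
turn cw 0.06226319986834028 or -179.93773680013163
```

View pics/w2.png

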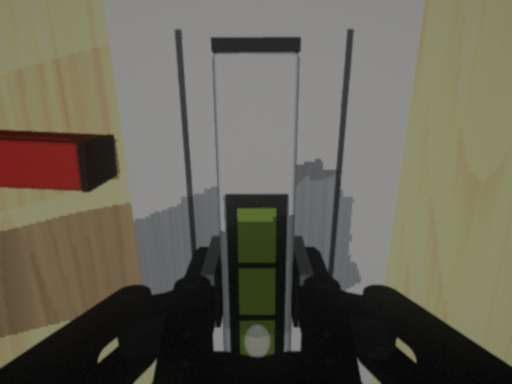

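The wrist view shows the level lengthways over the deck, centred between the dark grooves at x 185 and 345. It is held high, so I'll lower it.

```bash
python3 -m jog '20 0 0 0;40 0 0 0;60 1 2 0;70 1 3 0;76 1 4 0;80 1 4 0;82 1 4 0;82 1 4 0' 
python3 -m jog '0 0 0 0;0 0 0 0;0 0 0 0;0.5 0 0 0;1 0 0 0;1.5 0 0 0;1.5 0 0 0;1.5 0 0 0' - 20
```

```text
time: 8.25
ee_pos: [0.6022, 0.1459, 0.0976]
tcp_rot: [109.7, 90.0, 18.7]
wrist_force: [-0.1, 0.1, -3.0]
opening: 0.0272
time: 9.25
ee_pos: [0.6021, 0.1458, 0.0958]
tcp_rot: [-121.7, 90.0, 147.4]
wrist_force: [0.3, 0.3, -3.1]
opening: 0.0272
```

```bash
python3 -m jog '0.5 0 0 0;1 0 0 0;1.5 0 0 0;2 0 0 0;2.5 0 0 0;3 0 0 0;3 0 0 0;3 0 0 0' - 20
python3 -m jog '0.5 0 0 0;1 0 0 0;1.5 0 0 0;2 0 0 0;2 0 0 0;2 0 0 0;2 0 0 0;2 0 0 0' - 20
```

```text
time: 10.25
ee_pos: [0.6023, 0.1455, 0.0933]
tcp_rot: [78.9, 90.0, -12.1]
wrist_force: [-1.9, -5.5, 5.2]
opening: 0.027
time: 11.25
ee_pos: [0.6025, 0.1456, 0.0911]
tcp_rot: [86.1, 89.9, -4.9]
wrist_force: [-0.6, -4.3, 5.9]
opening: 0.027
```

```bash
python3 -m jog '0 0 0 0;0 0 0 0;0 0 0 0;0 0 0 0;0 0 0 0;0 0 0 0;0 0 0 0;0 0 0 0' 0.75 20
python3 -m jog '-20 0 0 0;-50 0 0 0;-80 0 0 0;-110 0 0 0;-140 0 0 0;-160 0 0 0;-160 0 0 0;-160 0 0 0'
python3 - <<'E'
from h import *
c=camera('wrist'); save(c,'w3.png')
c=camera('top'); cv2.imwrite('pics/t3.png',cv2.resize(c['color'][90:260,60:300,::-1],(720,510)))
go([.6000,-.021,.25])
E
```

```text
time: 12.25
ee_pos: [0.6021, 0.1458, 0.0908]
tcp_rot: [-142.7, 90.0, 126.3]
wrist_force: [-0.2, -0.1, -0.1]
opening: 0.0641
time: 13.25
ee_pos: [0.602, 0.1457, 0.2497]
tcp_rot: [-75.7, 89.9, -166.6]
wrist_force: [0.1, -0.6, -1.2]
opening: 0.064
t 13.35 tcp [0.6018 0.1457 0.2494] yhead -0.98 zaxis [-0.017 -1.     0.   ] xaxis [-0.002 -0.    -1.   ] q1,q6 [ 13.6 104.6] open 0.06420586325334363 F [-0.3 -0.2  1. ]
shift [ -0.5   1.1 166.7]
```

View pics/w3.png

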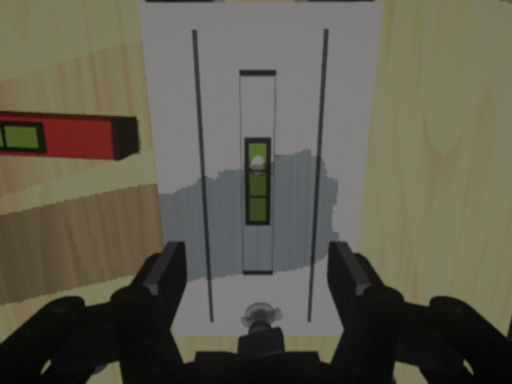

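The level stands on the deck between the grooves, released. The bubble is at (258,163), towards the post end, and the vial centre is near row 181, so I expect to need roughly 2 rad. I'll move back for a clear view of the wing head.

```bash
python3 -m jog '0 0 40 0;0 0 80 0;0 0 120 0;0 0 160 0;0 0 200 0;0 1 230 0;0 1 230 0;0 1 230 0'
python3 - <<'E'
from h import *
c=camera('wrist'); save(c,'w4.png')
import pickle; pickle.dump(c,open('w4.pkl','wb'))
print(proj(c,[.600,-.021,.141]))
go([.6000,-.021,.25])
E
```

```text
time: 14.35
ee_pos: [0.599, -0.0837, 0.2502]
tcp_rot: [-113.3, 89.9, 155.8]
wrist_force: [-0.5, 0.2, -0.5]
opening: 0.0641
(np.float64(256.7248481644957), np.float64(103.88792311306985))
t 14.4 tcp [ 0.5991 -0.0834  0.2504] yhead -0.94 zaxis [-0.016 -1.    -0.   ] xaxis [-0.001  0.    -1.   ] q1,q6 [-7.9 83. ] open 0.06359872016351781 F [0.5 0.2 0.5]
shift [  0.4  -0.1 -62.4]
```

View pics/w4.png

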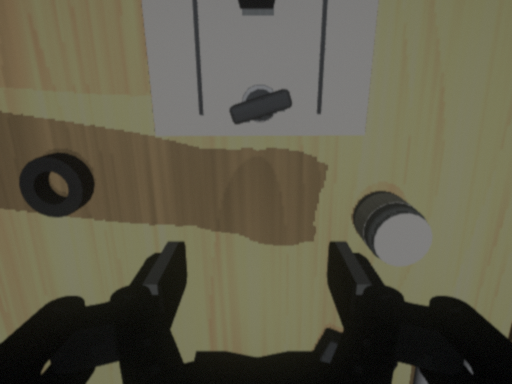

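The wing head is at (261,105), with its bar running from (232,117) to (291,97). The tin, collar and clevis are clear.

```bash
python3 - <<'E'
from h import *
import pickle
c=pickle.load(open('w4.pkl','rb')); im=c['color']
g=cv2.cvtColor(im,cv2.COLOR_RGB2GRAY)[80:130,220:305]
m=(g<75).astype(np.uint8); m=cv2.morphologyEx(m,cv2.MORPH_OPEN,np.ones((5,5),np.uint8))
ct=max(cv2.findContours(m,0,2)[0],key=cv2.contourArea); r=cv2.minAreaRect(ct); b=cv2.boxPoints(r)+[220,80]
print(r,b)
b=np.array([ray(c,*p,.138)[:2] for p in b]); print(b.mean(0)); e=[b[i+1]-b[i] for i in (0,1)]
for x in e: print(np.linalg.norm(x),np.degrees(np.arctan2(x[1],x[0])))
go([*b.mean(0),.2],107.5)
E
```

```text
((39.983272552490234, 24.871746063232422), (30.524045944213867, 61.3067741394043), 82.56858825683594) [[227.61338377  93.70260334]
 [288.40520477  85.77323246]
 [292.35316467 116.04088974]
 [231.56134033 123.97026062]]
[ 0.60233263 -0.02200164]
0.044629855235819874 6.122814549000897
0.021792361307565854 -81.68042682691784
t 14.4 tcp [ 0.5991 -0.0834  0.2504] yhead -0.94 zaxis [-0.016 -1.    -0.   ] xaxis [-0.001  0.    -1.   ] q1,q6 [-7.9 83. ] open 0.06359872016351781 F [0.5 0.2 0.5]
shift [ 50.4   2.2 -61.4]
turn cw -108.44128414183832 or 71.55871585816169
```

```bash
python3 -m jog '0 0 -10 -10;0 0 -20 -20;0 0 -30 -30;0 0 -40 -40;0 1 -50 -50;0 2 -60 -60;0 2 -61 -70;0 2 -61 -80' 0.6
python3 -m jog '10 0 0 -10;20 0 0 -20;30 0 0 -28;40 0 0 -28;50 0 0 -28;60 0 0 -28;60 0 0 -28;60 0 0 -28'
python3 - <<'E'
from h import *
go([.602,-.0215,.108],107)
E
```

```text
time: 15.4
ee_pos: [0.6022, -0.0217, 0.2507]
tcp_rot: [148.0, 90.0, 137.4]
wrist_force: [1.0, -0.5, 0.4]
opening: 0.0511
time: 16.4
ee_pos: [0.6023, -0.0233, 0.1911]
tcp_rot: [-18.3, 90.0, -1.3]
wrist_force: [0.5, 0.3, 0.2]
opening: 0.0513
t 16.4 tcp [ 0.6023 -0.0233  0.1911] yhead 107.0 zaxis [0.956 0.292 0.   ] xaxis [ 0. -0. -1.] q1,q6 [ -2.2 -19.2] open 0.051304423747624894 F [0.5 0.3 0.2]
shift [83.1  1.8  0.2]
turn cw -0.003441703920088912 or 179.9965582960799
```

```bash
python3 -m jog '15 1 0 0;30 2 0 0;45 2 0 0;60 2 0 0;72 2 0 0;80 2 0 0;83 2 0 0;83 2 0 0'
python3 -m jog '0 0 0 0;0 0 0 0;0 0 0 0;0 0 0 0;0 0 0 0;0 0 0 0;0 0 0 0;0 0 0 0' 0 40
python3 -m jog '0 0 0 9;0 0 0 18;0 0 0 27;0 0 0 36;0 0 0 45;0 0 0 54;0 0 0 63;0 0 0 70'
python3 - <<'E'
from h import *
go([.602,-.0215,.108],107)
c=camera('wrist'); save(c,'w5.png')
E
```

```text
time: 17.4
ee_pos: [0.6017, -0.0213, 0.1079]
tcp_rot: [-15.2, 90.0, 1.8]
wrist_force: [0.2, 0.5, 0.7]
opening: 0.0511
time: 18.4
ee_pos: [0.6021, -0.022, 0.1084]
tcp_rot: [-56.3, 89.9, -39.3]
wrist_force: [0.4, -4.9, 2.1]
opening: 0.0133
time: 19.4
ee_pos: [0.6024, -0.0214, 0.1084]
tcp_rot: [50.2, 89.9, -3.0]
wrist_force: [3.3, -1.6, 0.7]
opening: 0.0135
t 19.4 tcp [ 0.6024 -0.0214  0.1084] yhead 36.77 zaxis [ 0.599 -0.801  0.001] xaxis [ 0.002 -0.    -1.   ] q1,q6 [-2.  51.2] open 0.013543912561964133 F [ 3.3 -1.6  0.7]
shift [ 0.4 -0.3 -0.2]
turn cw -70.22872746698067 or 109.77127253301933
```

```bash
python3 -m jog '0 0 0 9;0 0 0 18;0 0 0 27;0 0 0 36;0 0 0 42;0 0 0 42;0 0 0 42;0 0 0 42'
python3 - <<'E'
from h import *
go([.602,-.0215,.108],107)
c=camera('wrist'); save(c,'w6.png')
E
```

```text
time: 20.45
ee_pos: [0.6028, -0.0213, 0.1084]
tcp_rot: [96.8, 89.8, 1.9]
wrist_force: [5.7, -0.7, 0.5]
opening: 0.0136
t 20.45 tcp [ 0.6028 -0.0213  0.1084] yhead -4.85 zaxis [-0.085 -0.996 -0.   ] xaxis [ 0.003  0.    -1.   ] q1,q6 [-2.  92.8] open 0.013611066657270885 F [ 5.7 -0.7  0.5]
shift [ 0.4 -0.8  0.3]
turn cw -111.85018284807377 or 68.14981715192624
```

View pics/w6.png

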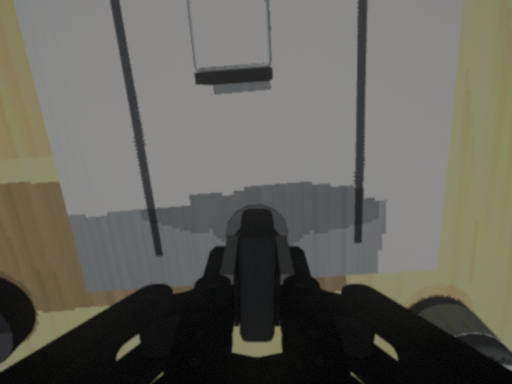

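The vial is out of the wrist view, which only shows the level's near end cap at (233,75). I'll read the bubble in the top and scene views.

```bash
cat > b.py <<'E'
from h import *
import sys
def crop(n):
    c=camera(n); p=np.array([proj(c,[.602,.1458+d,.125]) for d in (-.05,0,.05)]); x0,y0=(p.min(0)-14).astype(int); x1,y1=(p.max(0)+14).astype(int)
    im=c['color'][y0:y1,x0:x1,::-1]; k=min(800/im.shape[1],290/im.shape[0]); o=np.zeros((300,800,3),np.uint8)
    r=cv2.resize(im,None,fx=k,fy=k,interpolation=cv2.INTER_CUBIC)[:300,:800]; o[:r.shape[0],:r.shape[1]]=r
    print(n,'px->crop k',k,'x0,y0',x0,y0); 
    # unwarp: rectify strip along level at z=.125, 0.5mm/px
    ys=np.arange(-.045,.0451,.0005); xs=np.arange(-.012,.0121,.0005)
    mp=np.array([[proj(c,[.602+a,.1458+b,.1235]) for b in ys] for a in xs],np.float32)
    s=cv2.remap(c['color'],mp[...,0],mp[...,1],cv2.INTER_CUBIC)
    return s[:,:,::-1]
a=crop('top');b=crop('scene')
cv2.imwrite('pics/'+sys.argv[1],cv2.resize(np.vstack([a,b]),None,fx=4,fy=4,interpolation=cv2.INTER_NEAREST))
E
python3 b.py b1.png; python3 -c "from h import *;go([0.6,0,.1])"
```

```text
top px->crop k 10.0 x0,y0 128 146
scene px->crop k 4.67741935483871 x0,y0 260 235
t 20.6 tcp [ 0.6028 -0.0213  0.1084] yhead -4.85 zaxis [-0.085 -0.996 -0.   ] xaxis [ 0.003  0.    -1.   ] q1,q6 [-2.  92.8] open 0.013284914817669054 F [ 6.  -0.   0.2]
shift [  8.3  -4.6 -21. ]
```

View pics/b1.png

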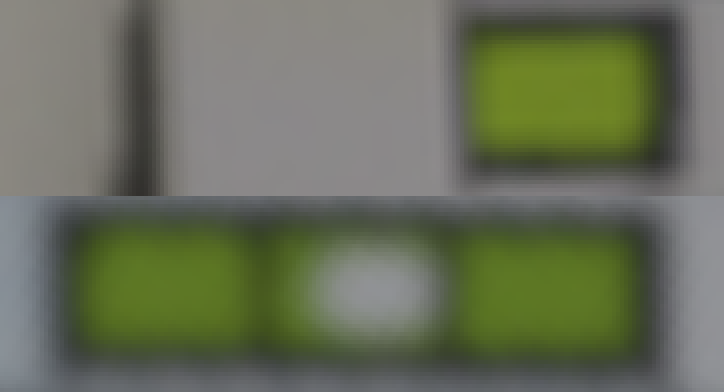

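In the rectified scene strip (8 px/mm, right is the post end), the lines are at 257 and 446 and the bubble spans about 310–440. The bubble is 2–3 mm towards the post, so about 21° more is needed. The top view is blocked by the arm.

```bash
python3 -m jog '0 0 0 5;0 0 0 10;0 0 0 15;0 0 0 20;0 0 0 22;0 0 0 22;0 0 0 22;0 0 0 22'
python3 -m jog '0 0 0 0;0 0 0 0;0 0 0 0;0 0 0 0;0 0 0 0;0 0 0 0;0 0 0 0;0 0 0 0' 0.5
python3 -m jog '-10 0 0 0;-30 0 0 0;-60 0 0 0;-90 0 0 0;-120 0 0 0;-140 0 0 0;-140 0 0 0;-140 0 0 0'
cat >> b.py <<'E'
hs=cv2.cvtColor(np.ascontiguousarray(b),cv2.COLOR_BGR2HSV); 
print('rows mid sat',[int(v) for v in hs[16:32,:,1].mean(0)[40:120:2]])
print('val',[int(v) for v in hs[14:34,:,2].mean(0)[40:120:2]])
E
python3 b.py b2.png; python3 -c "from h import *;go([0.6,.02,.25],0)"
```

```text
time: 21.6
ee_pos: [0.603, -0.0213, 0.1084]
tcp_rot: [115.9, 89.8, -0.9]
wrist_force: [7.0, -1.2, 1.2]
opening: 0.0133
time: 22.6
ee_pos: [0.6016, -0.0213, 0.1078]
tcp_rot: [-78.8, 90.0, 164.2]
wrist_force: [-0.9, 0.5, -0.6]
opening: 0.0429
time: 23.6
ee_pos: [0.6015, -0.0213, 0.247]
tcp_rot: [-64.3, 90.0, 178.8]
wrist_force: [1.2, 0.1, -0.9]
opening: 0.0427
top px->crop k 10.0 x0,y0 128 146
scene px->crop k 4.67741935483871 x0,y0 260 235
rows mid sat [176, 177, 178, 178, 177, 176, 177, 177, 175, 173, 170, 164, 153, 138, 119, 98, 78, 58, 41, 27, 16, 11, 8, 7, 8, 8, 9, 9, 12, 18, 29, 41, 55, 71, 90, 112, 136, 156, 169, 174]
val [99, 99, 99, 99, 99, 99, 100, 100, 99, 96, 92, 88, 85, 87, 93, 102, 111, 119, 125, 129, 131, 134, 134, 135, 135, 135, 135, 134, 132, 131, 128, 122, 115, 105, 96, 89, 87, 91, 97, 104]
t 23.7 tcp [ 0.6013 -0.0213  0.2467] yhead -26.98 zaxis [-0.454 -0.891  0.001] xaxis [-0.002  0.    -1.   ] q1,q6 [ -2.  114.9] open 0.04298985745731638 F [0.5 0.2 0.7]
shift [ -3.3 -19.9 -36.2]
turn cw -26.97636369110964 or 153.02363630889033
```

View pics/b2.png

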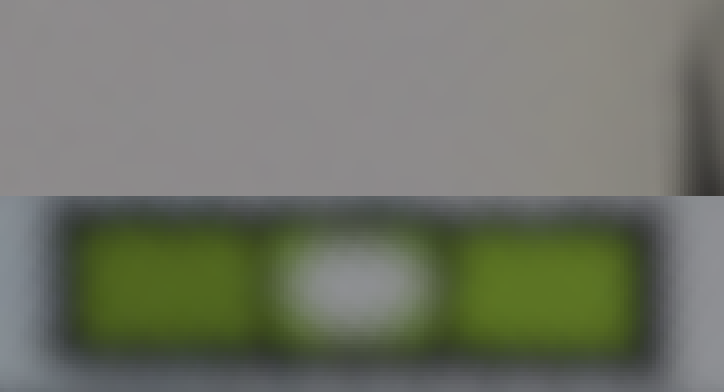

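The bubble now spans evenly between the lines: the lines are at columns 64 and 112, and the bubble centre at 89.4, which is +0.7 mm. Next I'll shut the fingers and hover over the bare foot-side top of the level, with the wrist camera looking at the vial.

```bash
python3 -c "from h import *;go([0.602,.086,.17],-.8)"
python3 -m jog '0 -6 -12 -9;0 -12 -24 -18;0 -18 -36 -26;0 -24 -48 -26;0 -32 -64 -26;0 -40 -80 -26;0 -48 -96 -26;0 -48 -96 -26' 0 20
python3 - <<'E'
from h import *
go([.602,.086,.135],-.8)
c=camera('wrist'); cv2.imwrite('pics/w7.png',c['color'][:,:,::-1])
print(proj(c,[.602,.1458,.125]),proj(c,[.602,.0558,.125]), proj(c,[.602,.086,.125]))
E
```

```text
t 23.7 tcp [ 0.6013 -0.0213  0.2467] yhead -26.98 zaxis [-0.454 -0.891  0.001] xaxis [-0.002  0.    -1.   ] q1,q6 [ -2.  114.9] open 0.04298985745731638 F [0.5 0.2 0.7]
shift [ 76.7 -48.  -96. ]
turn cw -26.176363691109657 or 153.82363630889034
time: 24.7
ee_pos: [0.6024, 0.0875, 0.2477]
tcp_rot: [-110.0, 90.0, 159.1]
wrist_force: [-0.2, 0.6, 0.7]
opening: -0.0002
t 24.7 tcp [0.6024 0.0875 0.2477] yhead -0.89 zaxis [-0.016 -1.    -0.   ] xaxis [-0.  0. -1.] q1,q6 [ 8.3 99.2] open -0.00017485538458630347 F [-0.2  0.6  0.7]
shift [112.7  -0.3   1.5]
turn cw -0.09243199249345935 or 179.90756800750654
(np.float64(255.0910428384402), np.float64(109.20956324643423)) (np.float64(256.9087367147527), np.float64(218.29550719940994)) (np.float64(256.3369229357057), np.float64(183.97903253580458))
```

View pics/w7.png

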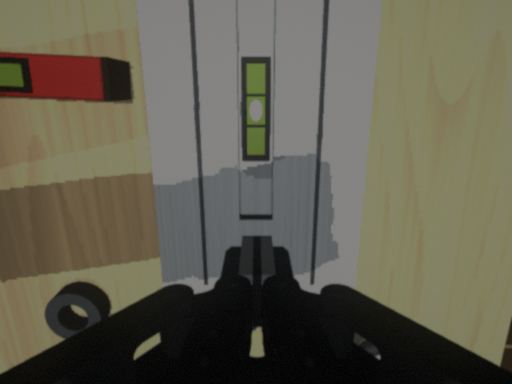

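The bubble is centred at row 110, between the lines at 95 and 126, and the level's place matches the prediction (vial centre at row 109). Next I descend for the press.

```bash
python3 -m jog '15 0 0 0;35 0 0 0;60 0 1 0;80 0 1 0;100 0 1 0;110 0 1 0;115 0 1 0;115 0 1 0'
python3 -m jog '1 0 0 0;2 0 0 0;3 0 0 0;4 0 0 0;5 0 0 0;5.5 0 0 0;6 0 0 0;6 0 0 0'
```

```text
time: 25.75
ee_pos: [0.6025, 0.0849, 0.1331]
tcp_rot: [89.6, 90.0, -1.3]
wrist_force: [0.3, 0.7, 0.1]
opening: -0.0002
time: 26.75
ee_pos: [0.6024, 0.085, 0.1268]
tcp_rot: [155.9, 90.0, 64.9]
wrist_force: [0.4, -0.2, 0.2]
opening: 0.0
```

```bash
python3 -m jog '0.3 0 0 0;0.6 0 0 0;0.9 0 0 0;1.2 0 0 0;1.5 0 0 0;1.8 0 0 0;2 0 0 0;2 0 0 0'
```

```text
time: 27.75
ee_pos: [0.6024, 0.085, 0.125]
tcp_rot: [102.4, 90.0, 11.4]
wrist_force: [0.4, -0.2, 2.1]
opening: -0.0
```

Contact. I'll press on gently.

```bash
python3 -m jog '0.1 0 0 0;0.2 0 0 0;0.3 0 0 0;0.4 0 0 0;0.5 0 0 0;0.5 0 0 0;0.5 0 0 0;0.5 0 0 0'
```

```text
time: 28.75
ee_pos: [0.6025, 0.085, 0.1248]
tcp_rot: [93.3, 90.0, 2.3]
wrist_force: [-2.5, -0.1, 6.4]
opening: 0.0
```

```bash
python3 -m jog '0.1 0 0 0;0.3 0 0 0;0.5 0 0 0;0.7 0 0 0;0.9 0 0 0;0.9 0 0 0;0.9 0 0 0;0.9 0 0 0'
python3 -m jog '0 0 0 0;0 0 0 0;0 0 0 0;0 0 0 0;0 0 0 0;0 0 0 0;0 0 0 0;0 0 0 0'
python3 - <<'E'
from h import *
c=camera('wrist'); cv2.imwrite('pics/w8.png',c['color'][:,:,::-1])
go([.602,.086,.135])
E
python3 b.py b3.png
```

```text
time: 29.75
ee_pos: [0.6025, 0.0848, 0.1242]
tcp_rot: [80.1, 90.0, -10.9]
wrist_force: [-1.7, -1.5, 8.3]
opening: 0.0001
time: 30.75
ee_pos: [0.6025, 0.0848, 0.1241]
tcp_rot: [75.4, 90.0, -15.6]
wrist_force: [-2.6, -1.9, 6.8]
opening: 0.0004
t 30.8 tcp [0.6025 0.0848 0.1241] yhead -0.98 zaxis [-0.017 -1.     0.   ] xaxis [ 0.001 -0.    -1.   ] q1,q6 [ 8. 99.] open 2.5958341824707755e-05 F [-2.7 -2.6  6.6]
shift [-10.9  -0.5  -1.2]
top px->crop k 10.0 x0,y0 128 146
scene px->crop k 4.67741935483871 x0,y0 260 235
rows mid sat [178, 178, 177, 177, 176, 176, 177, 177, 175, 174, 172, 170, 167, 160, 150, 137, 118, 95, 73, 52, 33, 21, 13, 9, 7, 7, 6, 6, 7, 7, 8, 9, 13, 17, 29, 51, 85, 123, 152, 167]
val [104, 103, 104, 104, 104, 104, 104, 103, 101, 97, 91, 85, 81, 82, 86, 94, 102, 109, 115, 121, 126, 131, 135, 138, 140, 142, 142, 142, 141, 139, 136, 130, 122, 112, 101, 91, 87, 88, 92, 98]
```

View pics/w8.png

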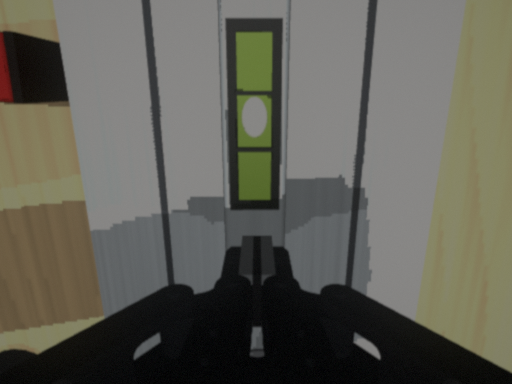

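Under press, the bubble moved to about 1.4 mm towards the post in the wrist view (117.5, with the lines at 93 and 149). The scene reading taken a moment later shows +2.6 mm. The force also stays near 7 N while the tip sinks, so pressing this near the foot makes the deck yield. I'll lift, check the bubble, and press at the post end, near the tilt axis.

```bash
python3 -m jog '-10 0 0 0;-30 0 0 0;-60 0 0 0;-80 0 0 0;-80 0 0 0;-80 0 0 0;-80 0 0 0;-80 0 0 0'
python3 b.py b4.png
python3 - <<'E'
from h import *
c=camera('wrist'); cv2.imwrite('pics/w9.png',c['color'][:,:,::-1])
# profile along vial from wrist image
p=[proj(c,[.602,.1458+b,.1235]) for b in np.arange(-.02,.0201,.001)]
h=cv2.cvtColor(c['color'],cv2.COLOR_RGB2HSV)
print('px/23mm',p[0][1]-p[23][1])
u=int(p[20][0]); r0=int(p[-1][1]); r1=int(p[0][1])
print(u,r0,'S',h[r0:r1,u-2:u+3,1].mean(1).astype(int).tolist(),'V',h[r0:r1,u-2:u+3,2].mean(1).astype(int).tolist())
go([.602,.221,.2],179.2)
E
```

```text
time: 31.9
ee_pos: [0.6021, 0.085, 0.2026]
tcp_rot: [-81.1, 89.9, -172.1]
wrist_force: [-0.7, 0.1, 0.1]
opening: -0.0001
top px->crop k 10.0 x0,y0 128 146
scene px->crop k 4.67741935483871 x0,y0 260 235
rows mid sat [176, 177, 177, 177, 177, 176, 176, 176, 175, 174, 172, 169, 167, 161, 150, 135, 115, 92, 69, 48, 29, 17, 10, 6, 5, 7, 6, 6, 7, 7, 9, 12, 16, 21, 33, 55, 86, 124, 153, 169]
val [104, 103, 103, 103, 103, 103, 103, 102, 99, 96, 90, 84, 80, 80, 85, 93, 101, 108, 115, 121, 126, 131, 135, 138, 141, 142, 142, 141, 139, 136, 133, 128, 121, 111, 100, 90, 85, 86, 90, 96]
px/23mm 35.84990430638176
254 75 S [131, 130, 130, 131, 130, 130, 130, 130, 131, 131, 131, 131, 131, 130, 128, 117, 79, 49, 89, 90, 55, 21, 9, 6, 5, 5, 5, 5, 5, 6, 6, 5, 4, 4, 5, 6, 5, 4, 6, 5, 4, 4, 5, 6, 12, 33, 75, 119, 134, 134, 133, 133, 124, 84, 48, 100, 125, 133, 134, 135, 135, 135, 135, 136] V [120, 120, 120, 120, 120, 120, 120, 120, 120, 119, 119, 119, 120, 119, 114, 98, 66, 56, 77, 105, 121, 129, 131, 132, 132, 132, 131, 132, 132, 132, 132, 132, 132, 132, 131, 132, 132, 132, 132, 132, 132, 132, 132, 131, 129, 125, 119, 115, 114, 114, 114, 110, 92, 59, 50, 72, 98, 109, 113, 112, 112, 112, 112, 112]
t 32.05 tcp [0.6023 0.085  0.2031] yhead -0.97 zaxis [-0.017 -1.     0.   ] xaxis [-0. -0. -1.] q1,q6 [ 8. 99.] open -0.00028968163845062323 F [ 0.6 -0.9 -0.6]
shift [   3.1   -2.6 -136. ]
turn cw 179.8272478395844 or -0.17275216041562658
```

The wrist profile puts the bubble at +1.5 mm (scene +2.2 mm) and it stayed there after lifting, so the foot was back-driven a little. I'll turn it about 16° clockwise, then press at the axis end, where the load on the foot is small.

```bash
python3 -m jog '0 0 15 4;0 0 30 8;0 0 48 12;0 0 66 17;0 0 84 17;0 1 100 17;0 2 106 17;0 2 106 17' 0.5 40
python3 -c "from h import *;go([0.602,-.0213,.108],-18)"
```

```text
time: 33.05
ee_pos: [0.6027, -0.0213, 0.2033]
tcp_rot: [-126.9, 90.0, 125.1]
wrist_force: [0.2, 0.1, 0.2]
opening: 0.0427
t 33.05 tcp [ 0.6027 -0.0213  0.2033] yhead -17.98 zaxis [-0.309 -0.951 -0.   ] xaxis [-0.  0. -1.] q1,q6 [ -2.  105.9] open 0.04270582339475658 F [0.2 0.1 0.2]
shift [95.3 -0.6  0.2]
turn cw 0.024075345899888134 or -179.97592465410008
```

```bash
python3 -m jog '20 0 0 0;40 0 0 0;60 0 0 0;78 0 0 0;90 0 0 0;95 0 0 0;95 0 0 0;95 0 0 0'
python3 -m jog '0 0 0 0;0 0 0 0;0 0 0 0;0 0 0 0;0 0 0 5;0 0 0 10;0 0 0 15;0 0 0 15' 0 40
python3 -m jog '0 0 0 0;0 0 0 0;0 0 0 0;0 0 0 0;0 0 0 0;0 0 0 0;0 0 0 0;0 0 0 0' 0.5
python3 -m jog '-15 0 0 0;-40 0 0 0;-65 0 0 0;-95 0 0 0;-95 0 0 0;-95 0 0 0;-95 0 0 0;-95 0 0 0' 
python3 b.py b5.png
python3 -c "from h import *;go([0.602,.221,.205],179.2)"
```

```text
time: 34.05
ee_pos: [0.6029, -0.0211, 0.1091]
tcp_rot: [107.8, 89.9, -0.2]
wrist_force: [0.2, 0.5, -0.5]
opening: 0.0429
time: 35.05
ee_pos: [0.6032, -0.0212, 0.1089]
tcp_rot: [111.5, 89.9, -11.5]
wrist_force: [3.7, -0.8, 4.4]
opening: 0.0136
time: 36.05
ee_pos: [0.6026, -0.021, 0.1084]
tcp_rot: [97.9, 90.0, -25.1]
wrist_force: [-0.9, -1.6, 0.3]
opening: 0.0427
time: 37.05
ee_pos: [0.6023, -0.0211, 0.2026]
tcp_rot: [-56.9, 89.9, -179.9]
wrist_force: [0.3, 0.3, 0.6]
opening: 0.0426
top px->crop k 10.0 x0,y0 128 146
scene px->crop k 4.67741935483871 x0,y0 260 235
rows mid sat [175, 175, 175, 175, 175, 175, 176, 176, 175, 174, 170, 161, 143, 119, 94, 74, 58, 44, 32, 23, 14, 10, 9, 8, 7, 7, 9, 10, 15, 24, 35, 50, 69, 89, 111, 133, 150, 164, 172, 174]
val [102, 103, 105, 107, 109, 111, 112, 111, 109, 106, 99, 93, 89, 91, 97, 107, 116, 124, 129, 132, 134, 135, 136, 137, 137, 136, 136, 135, 134, 131, 127, 120, 112, 103, 93, 87, 86, 90, 97, 104]
t 37.15 tcp [ 0.6024 -0.021   0.2029] yhead -32.97 zaxis [-0.544 -0.839  0.   ] xaxis [-0.001  0.    -1.   ] q1,q6 [ -2. 121.] open 0.04258783861718845 F [ 0.1 -0.7 -0.1]
shift [  -2.  -132.1 -202.8]
turn cw 147.8255000213864 or -32.174499978613596
```

```bash
python3 -m jog '0 -16 -25 -10;0 -33 -50 -20;0 -50 -76 -30;0 -66 -101 -40;0 -83 -126 -50;0 -100 -152 -60;-2 -116 -180 -70;-2 -132 -203 -80' 0 20
python3 -m jog '0 0 0 -10;0 0 0 -20;0 0 0 -30;0 0 0 -40;0 0 0 -50;0 0 0 -60;0 0 0 -70;0 0 0 -80'
python3 -m jog '0 0 0 -10;0 0 0 -20;0 0 0 -30;0 0 0 -40;0 0 0 -50;0 0 0 -52;0 0 0 -52;0 0 0 -52'
python3 -c "from h import *;go([0.602,.219,.130],179.2)"
```

```text
time: 38.15
ee_pos: [0.6023, 0.2222, 0.2053]
tcp_rot: [-108.6, 90.0, -151.2]
wrist_force: [-0.3, 1.1, 0.2]
opening: -0.0002
time: 39.15
ee_pos: [0.6023, 0.2211, 0.2052]
tcp_rot: [160.3, 90.0, -162.3]
wrist_force: [-0.4, 1.2, 1.5]
opening: 0.0002
time: 40.15
ee_pos: [0.6023, 0.2211, 0.2053]
tcp_rot: [114.5, 90.0, -156.6]
wrist_force: [-0.1, 0.8, -0.0]
opening: 0.0
t 40.15 tcp [0.6023 0.2211 0.2053] yhead 178.9 zaxis [ 0.019  1.    -0.   ] xaxis [-0. -0. -1.] q1,q6 [ 20.2 -68.7] open 2.609834425141831e-05 F [-0.1  0.8 -0. ]
shift [75.3  0.3 -2.1]
turn cw -0.3036153352025792 or 179.6963846647974
```

```bash
python3 -m jog '12 0 -1 0;28 0 -2 0;45 0 -2 0;60 0 -2 0;70 0 -2 0;75 0 -2 0;77 0 -2 0;77 0 -2 0'
python3 -m jog '0.5 0 0 0;1 0 0 0;1.5 0 0 0;2 0 0 0;2.4 0 0 0;2.8 0 0 0;3 0 0 0;3 0 0 0'
```

```text
time: 41.15
ee_pos: [0.6025, 0.2192, 0.1287]
tcp_rot: [-67.1, 90.0, 22.0]
wrist_force: [0.7, -0.9, 0.4]
opening: -0.0003
time: 42.15
ee_pos: [0.6023, 0.2191, 0.1254]
tcp_rot: [7.4, 90.0, 96.4]
wrist_force: [-0.7, -0.5, -0.3]
opening: 0.0
```

```bash
python3 -m jog '0.2 0 0 0;0.4 0 0 0;0.6 0 0 0;0.8 0 0 0;1 0 0 0;1 0 0 0;1 0 0 0;1 0 0 0'
python3 -m jog '0.1 0 0 0;0.2 0 0 0;0.3 0 0 0;0.4 0 0 0;0.5 0 0 0;0.5 0 0 0;0.5 0 0 0;0.5 0 0 0'
```

```text
time: 43.15
ee_pos: [0.6024, 0.2191, 0.1251]
tcp_rot: [-70.0, 90.0, 19.0]
wrist_force: [-1.9, -0.1, 6.1]
opening: 0.0005
time: 44.15
ee_pos: [0.6024, 0.2191, 0.1251]
tcp_rot: [-72.0, 89.9, 17.0]
wrist_force: [-3.0, -1.5, 8.8]
opening: 0.0001
```

```bash
python3 -m jog '0.2 0 0 0;0.4 0 0 0;0.6 0 0 0;0.8 0 0 0;0.8 0 0 0;0.8 0 0 0;0.8 0 0 0;0.8 0 0 0'
python3 -m jog '0 0 0 0;0 0 0 0;0 0 0 0;0 0 0 0;0 0 0 0;0 0 0 0;0 0 0 0;0 0 0 0'
cat > wp.py <<'E'
from h import *
c=camera('wrist'); cv2.imwrite('pics/w10.png',c['color'][:,:,::-1])
h=cv2.cvtColor(c['color'],cv2.COLOR_RGB2HSV)
p=[proj(c,[.602,.1458+b,.1235]) for b in (.02,0,-.02)]; print(p)
u=int(p[1][0]); a,b=sorted((int(p[0][1]),int(p[2][1]))); a=max(a,0)
print(a,'S',h[a:b,u-2:u+3,1].mean(1).astype(int)[::2].tolist(),'V',h[a:b,u-2:u+3,2].mean(1).astype(int)[::2].tolist())
go([0,0,0])
E
python3 wp.py
```

```text
time: 45.15
ee_pos: [0.6025, 0.2192, 0.1251]
tcp_rot: [-70.9, 89.9, 18.2]
wrist_force: [-4.5, -1.5, 12.4]
opening: -0.0002
time: 46.15
ee_pos: [0.6025, 0.2191, 0.1251]
tcp_rot: [-69.6, 89.9, 19.4]
wrist_force: [-3.2, -2.8, 13.0]
opening: 0.0001
[(np.float64(255.120684435165), np.float64(141.7244421886503)), (np.float64(254.2238304504729), np.float64(93.40086908936489)), (np.float64(253.2489255911452), np.float64(40.87182083995344))]
40 S [139, 140, 140, 141, 142, 141, 140, 142, 140, 128, 29, 41, 134, 140, 90, 26, 20, 21, 20, 21, 19, 20, 20, 20, 19, 20, 20, 20, 20, 21, 20, 21, 21, 22, 21, 39, 123, 141, 141, 131, 25, 81, 135, 141, 140, 143, 143, 143, 142, 143, 146] V [89, 88, 88, 87, 87, 88, 88, 88, 87, 70, 31, 34, 69, 87, 96, 118, 126, 130, 132, 134, 135, 134, 134, 134, 132, 131, 131, 130, 127, 126, 124, 122, 120, 117, 114, 101, 86, 85, 85, 66, 27, 40, 68, 82, 84, 83, 84, 83, 84, 83, 83]
t 46.2 tcp [0.6024 0.2191 0.1251] yhead 179.02 zaxis [0.017 1.    0.001] xaxis [ 0.002  0.001 -1.   ] q1,q6 [ 20. -69.] open 0.00023240985563758522 F [-4.7 -1.7 12.9]
shift [ 123.8  598.8 -229.4]
```

View pics/w10.png

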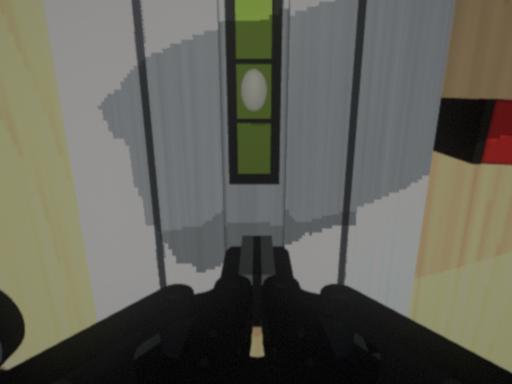

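The final view shows the bubble centred at row 90, between the lines at 61 and 121, and the press is steady at 13 N. I'm handing in.

```bash
python3 -c "
from h import *
go([0,0,0]); print(bot.job_done())"
```

```text
t 46.2 tcp [0.6024 0.2191 0.1251] yhead 179.02 zaxis [0.017 1.    0.001] xaxis [ 0.002  0.001 -1.   ] q1,q6 [ 20. -69.] open 0.00023240985563758522 F [-4.7 -1.7 12.9]
shift [ 123.8  598.8 -229.4]
the job is handed in; nothing more can be done
None
```

The job is handed in at 46.2 s of the 70 s. The level stands lengthways on the deck, vial up, and is held pressed down with the bubble between the lines; no verdict was reported.

- **Sequence:** I placed the small silver level on the deck and let go. I then turned the foot clockwise about 134° in two stages until the bubble read +0.4 to +0.7 mm, with the level untouched.
- **What went wrong:** My first press was on the foot side, at about 7 N. It turned the foot back a little, and the bubble moved to +1.5 mm in the wrist view and +2.2 mm in the scene view. I lifted off, turned the foot about 15° more, and pressed at the post end near the tilt axis instead.
- **Last checks:** The vertical press held steady at about 13 N, about 16 N on the deck with the level's weight. The tip no longer sank. In the wrist view under load the bubble was about 0.4 mm off centre.
- **Disagreement:** The scene camera read up to about 1 mm further towards the post than the wrist camera. Both stayed within the 3 mm limit. The top camera could not confirm the bubble because the arm was in its way.
- **Bystanders:** I did not touch or re-measure the collar, tin or clevis. They were still standing clear in the pictures where they appeared.

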